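# Clear, open and hand-check the bench centrifuge

### The job

Get the bench centrifuge ready for a run. Take the jar off its lid and stand it upright in the steel tray, then lift the lid all the way open until it rests back on its stop, without flinging it or letting it drop, and then push the rotor round by hand through one full turn, anticlockwise seen from above, to check that it runs free; leave it still with the lid open. Do not knock over the jar, and leave the tube rack, the beaker and the white bottle where they are.

Things in the scene. Friction and masses are not known exactly. Their poses are not given: they have to be found in the camera images.
- centrifuge: White bench centrifuge, fixed, 220 mm deep (its x), 240 mm wide (its y), 100 mm high to the rim. Origin: centre of its underside; z up. Its front (display, knob) faces its -x, towards the robot's right; the lid's hinge runs along its +x rim. Under the lid is a round chamber, 176 mm in diameter, centred on the origin, floor 45 mm above the bench, in which the rotor turns.
- lid (a joint): Angle of the lid: 0 closed, grows as it opens; 1.75 rad (100 degrees) on its stop, leaning back past upright. It is loose: it falls shut if let go before upright and by itself onto the stop if let go past upright.
- lid_handle (a point): Middle of the lid's grip bar: round steel, 12 mm thick, 110 mm long, parallel to the hinge, 42 mm above the lid's top on a post at each end, 15 mm in from the lid's front edge; when closed 205 mm in front of the hinge axis and 50 mm above it. The lid is a flat grey slab, 220 by 240 by 8 mm, 0.35 kg, its top 108 mm above the bench when closed.
- lid_hinge (a point): Middle of the lid's hinge axis: at the centrifuge's (+110, 0, 100.5) mm; the axis is along the centrifuge's y.
- rotor (a joint): Angle of the rotor, anticlockwise seen from above positive, counted on over full turns. At 0 its two arms lie along the centrifuge's +x and -x. It starts between 0 and 0.8 rad, turns with light friction and stays where it is left.
- rotor_hub (a point): Top of the rotor's hub, on its vertical axis at the chamber's centre, 96 mm above the bench. Aluminium rotor: hub 40 mm in diameter; two straight arms in line, 16 mm wide, 70 to 88 mm above the bench, each ending in a round carrier 26 mm in diameter, 60 mm from the axis, 54 to 90 mm above the bench. Fingertips fit down between the arms to push one round.
- jar: Closed amber glass jar with a black cap and paper label, 54 mm in diameter, 75 mm high, about 0.22 kg, standing on the closed lid. Origin: centre of its underside; z up.
- tray: Flat open steel tray on the bench, 150 by 150 mm, rim 14 mm high, walls and floor 4 mm thick. Origin: centre of its underside. It lies on one side of the centrifuge, left or right.
- rack: White tube rack with six capped tubes, 150 by 70 mm, 96 mm high, a bystander on the other side. Origin: centre of its underside.
- beaker: Empty glass beaker, 72 mm in diameter, 95 mm high, a bystander beyond the centrifuge. Origin: centre of its underside.
- flask: White plastic bottle, 66 mm in diameter, 150 mm high, a bystander beyond the centrifuge. Origin: centre of its underside.

How it is judged:
On the way, in this order (a step that is already met when the one before it is completed fails the run):
1. the jar stands upright in the tray, let go (x of jar in the frame of tray between -0.05 and 0.05 m and y of jar in the frame of tray between -0.05 and 0.05 m and z of jar in the frame of tray between -0.002 and 0.012 m and angle between jar's own z axis and vertical below 0.15 rad and contact force between jar and the fingers below 0.1 N), for 0.2 s.
2. the lid is open on its stop (value of joint lid above 1.68 rad and x of jar in the frame of tray between -0.05 and 0.05 m and y of jar in the frame of tray between -0.05 and 0.05 m and z of jar in the frame of tray between -0.002 and 0.012 m and angle between jar's own z axis and vertical below 0.15 rad), for 0.2 s.
3. the rotor has been pushed round one full turn anticlockwise, with the lid open (value of joint rotor above 6 rad and value of joint lid above 1.68 rad), for 0.1 s.
At the end, for the whole second after the job is handed in: The jar stands upright (within 0.15 rad) on the tray's floor, its centre within 50 mm of the tray's centre along each side; the lid rests open on its stop (over 1.68 rad); the rotor has been turned one full turn anticlockwise (its angle is between 6.0 and 8.2 rad); jar, lid and rotor are still (all of step 3 and x of jar in the frame of tray between -0.05 and 0.05 m and y of jar in the frame of tray between -0.05 and 0.05 m and z of jar in the frame of tray between -0.002 and 0.012 m and angle between jar's own z axis and vertical below 0.15 rad and linear speed of jar below 0.02 m/s and velocity of joint lid between -0.05 and 0.05 rad/s and value of joint rotor below 8.2 rad and velocity of joint rotor between -0.05 and 0.05 rad/s); the robot touches nothing.
It fails at once if the jar is tipped over (more than 0.6 rad) (angle between jar's own z axis and vertical above 0.6 rad).
It fails at once if the lid is flung open or dropped (faster than 3.5 rad/s) (velocity of joint lid above 3.5 rad/s or velocity of joint lid below -3.5 rad/s).
It fails at once if the rack, beaker or white bottle is moved by more than 30 mm (distance of any of rack, beaker, flask from where it was at the start of the episode above 0.03 m).
It also fails if it takes over 72 s, if anything falls off the work surface, if the arm or the gripper's body presses on something with over 40 N, if the wrist force passes 120 N, or if a joint passes its speed limit or range.

### The arm

A 6-joint arm with a two-finger parallel gripper is mounted at the origin on the work surface. World frame = base frame: x ahead of the robot, y to its left, z up, the work surface at z = 0. Lengths are in m, angles in rad, forces in N, time in s.
With the tool pointing down it reaches from about 0.35 to 0.85 m from the base axis. Payload 8.1 kg.
Tool frame: the origin (TCP) lies on the centre line of the jaws, within the pads' length; the fingertips stand robot.tips_ahead ahead of it and the grasp point (between the pads) lies 6 mm ahead of it (robot.tips_ahead is the distance from the TCP to the fingertips, in m); z points along the fingers, y is the line along which they close (so a half turn about z gives the same grasp; the last joint's range is limited). The gripper opens to 93 mm and grips with 3 to 60 N. Pads are 15 mm wide; open, the fingers measure 128 mm over their backs; the gripper's body (75 mm by 188 mm) begins 65 mm behind the grasp point.
Start: joints at [-1.194, 0.13, 1.488, -0, 1.523, -0.085], TCP at [0.267, -0.537, 0.244] pointing down, gripper open.
Joint ranges: [-2.96, 2.96], [-0.89, 2.26], [0.02, 2.5], [-1.34, 4.48], [0, 2.73], [-2.66, 2.66]. Speed limits (rad/s): [2.39, 2.39, 2.79, 3.14, 3.14, 3.14].

### API

Orientations are given as a rotation vector (axis times angle).
In Python, from plant import robot gives the robot as it stands.
- The arm moves only by the tool apply_moves, never from a script. Its arguments are lists of equal length, an entry for each row: "delta_pos": the shift along the tool's x, y, z in cm, a list of three; "twist": the turn about the tool's z in rad. A call has 1 to 8 rows; each row shifts and turns the commanded pose from where the row before left it, along the tool's axes as they then stand; what a row does not reach is not made up. A row lasts 1/8 s, in which the tool goes at most 62.5 mm and 10.7 degrees, less where a joint would pass 70% of its speed; a pose out of reach is approached as far as the arm can. A call with a gripper value outside its range is refused whole. "gripper" is the finger opening in cm, from 0 to 9.3, set as the call begins (left out, the last holds). The fingers move at their own pace and stop on an object; "squeeze" is the grip in N (left out, the last holds). Time passes only in rows, so rows that do not move let the fingers close. It gives the time, the measured TCP pose, the force, the opening and the grip force at its end, in the units of the state.
- robot.read_state(): the state, without advancing time (a new reading comes with each control period).
- robot.read_camera(name): name is "side" or "top"; returns a dict with "frame" (384x512x3 uint8, red, green, blue), "vertical_fov" (degrees; the focal length in pixels is half the picture's height over the tangent of half this angle, whatever the lens; pixels are square), "cx", "cy" (the principal point, pixels), "k1" (the pictures are not rectified: a ray, as slopes to the right and down, at radius r is drawn at 1 + k1 r^2 times it, then the intrinsics apply), "R" (3x3) and "t" (3): a world point X has camera coordinates R X + t. Camera axes: x right, y down, z forward; pixel columns grow to the right and rows downward; lengths in m; the calibration is good to about 2 mm. A picture is of the moment at which its call begins. There is no depth.
- robot.close_job(): hands the job in; it is judged then, once.
The state is a dict: "t": time; "q": joint angles; "dq": joint speeds; "joint_torque": joint torques, N m; "tool_pos": TCP position; "orientation": TCP orientation; "force": force on the tool from outside, world axes, zero at the start; "wrist_torque": the same for the moment, N m; "opening": finger opening in m; "gripper_force": force on a finger pad.
Only numpy, scipy, OpenCV 4.12 (cv2) and the standard library are available. Lean on these libraries where they do the work, as an engineer would, in place of code of your own. Each camera call takes 0.05 s, during which the arm holds its last target. There are 200 camera calls.

## Working session

There is one attempt and no reset: what is moved stays moved. The work goes in short steps, Python scripts to look and compute and a tool call to move; the robot and the scene stay as the last step left them, time stands still between calls to the robot, and variables do not carry over. Pictures are saved under pics/ and viewed, at most 10 in all, crops included, and the job is handed in when it is done.

Besides the shell and the picture viewer there is one more tool, called after "Call:" as name([rows], argument=value, ...), one row to a line, values as JSON. apply_moves: Moves the arm, as the interface text tells. Its arguments: {"type":"object","properties":{"delta_pos":{"type":"array"},"twist":{"type":"array"},"gripper":{"type":"number"},"squeeze":{"type":"number"}},"required":["delta_pos","twist"]}

```bash
mkdir -p pics; python3 - <<'E'
from plant import robot
import cv2,numpy as np,pickle
s=robot.read_state()
print({k:np.round(v,3) for k,v in s.items()}, robot.tips_ahead)
for n in("side","top"):
    c=robot.read_camera(n); cv2.imwrite(f"pics/{n}0.png",cv2.cvtColor(c["frame"],cv2.COLOR_RGB2BGR))
    pickle.dump(c,open(n+"0.pkl","wb")); print({k:np.round(v,4).tolist() for k,v in c.items() if k!="frame"})
E
```

```text
{'t': np.float64(0.0), 'q': array([-1.194,  0.131,  1.489, -0.   ,  1.523, -0.085]), 'dq': array([ 0.   , -0.   ,  0.   , -0.   , -0.001, -0.   ]), 'joint_torque': array([ 3.0000e-03, -5.5984e+01, -4.9176e+01,  7.7000e-02,  3.5000e-02,
       -0.0000e+00]), 'tool_pos': array([ 0.267, -0.537,  0.243]), 'orientation': array([-3.056, -0.718,  0.   ]), 'force': array([-0.643, -0.243, -0.315]), 'wrist_torque': array([ 0.017,  0.016, -0.008]), 'gripper_force': np.float64(0.0), 'opening': np.float64(0.092)} 0.025
{'vertical_fov': 50.6297, 'cx': 259.5311, 'cy': 200.6828, 'k1': -0.1011, 'R': [[-0.8, -0.5999, -0.01], [-0.3314, 0.4557, -0.8261], [0.5002, -0.6576, -0.5634]], 't': [0.5021, 0.2936, 0.9789]}
{'vertical_fov': 57.8018, 'cx': 253.1301, 'cy': 190.7672, 'k1': -0.0046, 'R': [[0.0208, -0.9992, -0.0329], [-0.9917, -0.0164, -0.1279], [0.1272, 0.0352, -0.9912]], 't': [0.0106, 0.6374, 1.1179]}
```

View pics/top0.png

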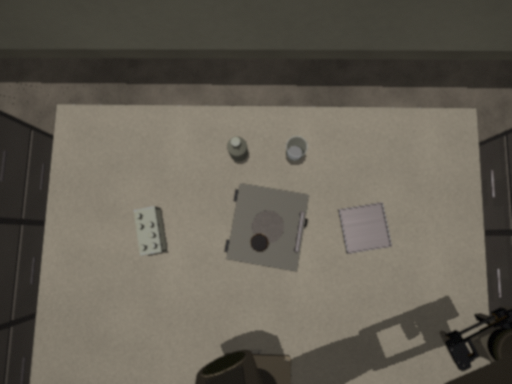

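View pics/side0.png

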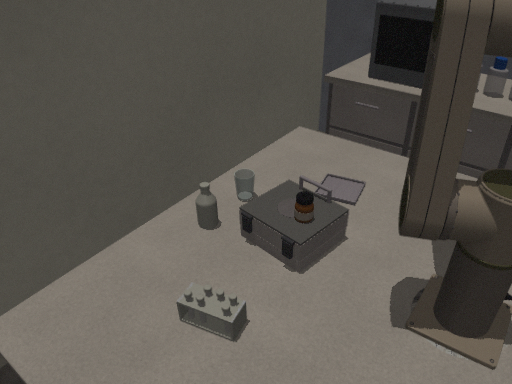

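The top view shows the lid with corners near (241,184), (309,192), (296,271), (227,261) and its handle on the right, around (300,231). The jar cap is at (260,242), the tray at (365,228), the rack on the left at (149,231), the bottle at (237,148) and the beaker at (296,150). The side view shows the same layout, with the jar at (304,208).

```bash
cat > h.py <<'E'
import numpy as np,cv2,pickle
from scipy.optimize import least_squares
def K(c):
    f=192/np.tan(np.radians(c["vertical_fov"]/2)); return np.array([[f,0,c["cx"]],[0,f,c["cy"]],[0,0,1.]])
D=lambda c: np.array([c["k1"],0,0,0,0.])
def proj(c,P):
    return cv2.projectPoints(np.asarray(P,float).reshape(-1,3),cv2.Rodrigues(np.array(c["R"]))[0],np.array(c["t"],float),K(c),D(c))[0].reshape(-1,2)
def back(c,uv,z):
    R=np.array(c["R"]);t=np.array(c["t"])
    r=cv2.undistortPoints(np.asarray(uv,float).reshape(-1,1,2),K(c),D(c)).reshape(-1,2)
    d=np.c_[r,np.ones(len(r))]@R; o=-R.T@t
    return o+d*((z-o[2])/d[:,2])[:,None]
E
python3 - <<'E'
from h import *
c=pickle.load(open("top0.pkl","rb"))
for n,uv,z in [("lid",[(241,184),(309,192),(296,271),(227,261)],.108),("handle",[(303,212),(297,250)],.15),("cap",[(260,242)],.183),("tray",[(338,210),(382,203),(391,246),(346,253)],.014),("flask",[(236,140)],.15),("beaker",[(296,143)],.095),("rack",[(137,208),(157,206),(163,252),(141,255)],.08)]:
    p=back(c,uv,z); print(n,p[:,:2].round(3).tolist(),p.mean(0).round(4), [round(float(np.linalg.norm(p[i]-p[i-1])),3) for i in range(len(p))])
im=cv2.cvtColor(c["frame"],cv2.COLOR_RGB2BGR)[175:275,220:400]
im=np.clip(im.astype(float)*1.6,0,255).astype(np.uint8)
cv2.imwrite("pics/crop1.png",cv2.resize(im,(792,440),interpolation=cv2.INTER_CUBIC))
s=pickle.load(open("side0.pkl","rb"))
im=cv2.cvtColor(s["frame"],cv2.COLOR_RGB2BGR)[165:270,230:380]
im=np.clip(im.astype(float)*1.6,0,255).astype(np.uint8)
cv2.imwrite("pics/crop2.png",cv2.resize(im,(750,525),interpolation=cv2.INTER_CUBIC))
E
```

```text
lid [[0.649, 0.059], [0.627, -0.154], [0.385, -0.115], [0.41, 0.096]] [ 0.518  -0.0288  0.108 ] [0.242, 0.214, 0.246, 0.212]
handle [[0.562, -0.131], [0.45, -0.114]] [ 0.5057 -0.1227  0.15  ] [0.113, 0.113]
cap [[0.471, -0.005]] [ 0.4712 -0.0053  0.183 ] [0.0]
tray [[0.58, -0.263], [0.606, -0.41], [0.464, -0.436], [0.438, -0.288]] [ 0.5222 -0.3494  0.014 ] [0.144, 0.149, 0.144, 0.15]
flask [[0.78, 0.075]] [0.7798 0.0747 0.15  ] [0.0]
beaker [[0.787, -0.114]] [ 0.7875 -0.1143  0.095 ] [0.0]
rack [[0.57, 0.396], [0.577, 0.331], [0.431, 0.303], [0.42, 0.374]] [0.4996 0.351  0.08  ] [0.151, 0.065, 0.149, 0.071]
```

View pics/crop1.png

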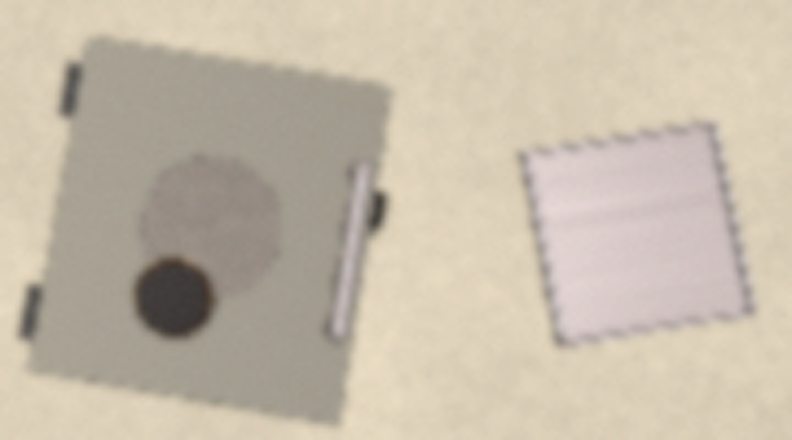

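View pics/crop2.png

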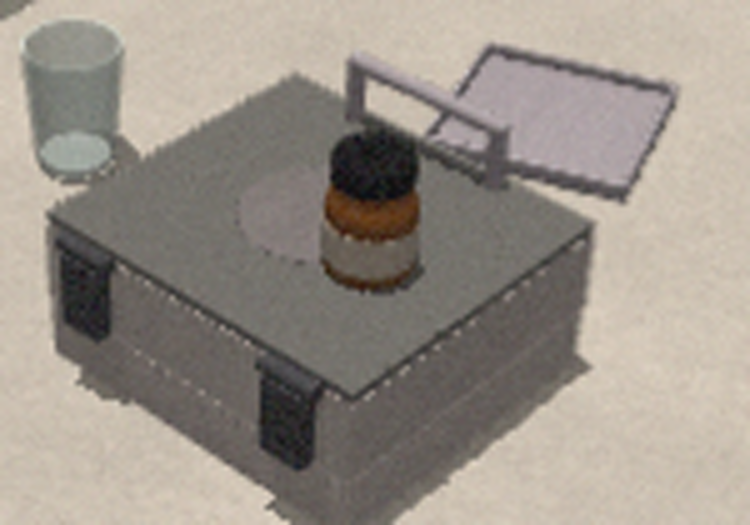

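The crops give clean corners for the lid and tray, the cap circle at top crop (174,298), and the jar axis at side crop column 370. I'll fit the poses using both cameras together.

```bash
cat > fit.py <<'E'
from h import *
ct=pickle.load(open("top0.pkl","rb"));cs=pickle.load(open("side0.pkl","rb"))
T=lambda L:np.array(L,float)/4.4+[220+.5/4.4-.5,175+.5/4.4-.5]
S=lambda L:np.array(L,float)/5+[230+.1-.5,165+.1-.5]
def tf(p,L):
    c,s=np.cos(p[2]),np.sin(p[2]);L=np.array(L,float)
    return np.c_[p[0]+c*L[:,0]-s*L[:,1],p[1]+s*L[:,0]+c*L[:,1],L[:,2]]
# centrifuge frame +x ~ world +y, so its +y ~ world -x
lid=[(.11,-.12,.108),(-.11,-.12,.108),(-.11,.12,.108),(.11,.12,.108)]
han=[(-.095,-.055,.15),(-.095,.055,.15)]
obsT=T([(92,36),(392,86),(342,425),(28,372),(362,163),(337,338)])
obsS=S([(50,214),(296,74),(593,226),(355,393)])
r=least_squares(lambda p:np.r_[proj(ct,tf(p,lid+han))-obsT,proj(cs,tf(p,lid))-obsS].ravel(),[.518,-.03,1.4],loss="soft_l1")
pc=r.x;print("cent",pc.round(4),np.round(r.fun.reshape(-1,2),1).tolist())
h=.075
tr=[(h,h,.014),(h,-h,.014),(-h,-h,.014),(-h,h,.014)]
oT=T([(522,152),(714,124),(752,313),(560,346)]);oS=S([(492,45),(677,90),(626,198)])
f=lambda p:np.r_[proj(ct,tf(p,tr))-oT,proj(cs,tf(p,tr)[1:2])-oS[:1],proj(cs,tf(p,tr)[2:3])-oS[1:2]].ravel()
r=least_squares(f,[.522,-.35,.17],loss="soft_l1");print("tray",r.x.round(4),np.round(r.fun.reshape(-1,2),1).tolist())
pj=lambda p:np.r_[(proj(ct,[[p[0],p[1],.183]])-T([(174,298)])).ravel(),(proj(cs,[[p[0],p[1],.120]])-S([(370,258)]))[:,0]]
r=least_squares(pj,[.47,0]);print("jar",r.x.round(4),r.fun.round(1))
c,s=np.cos(pc[2]),np.sin(pc[2]);d=r.x-pc[:2];print("jar in cent",c*d[0]+s*d[1],-s*d[0]+c*d[1])
print("hinge",tf(pc,[(.11,0,.1005)]).round(4),"handle",tf(pc,[(-.095,0,.15)]).round(4))
E
python3 fit.py; python3 - <<'E'
from scipy.spatial.transform import Rotation as R
from plant import robot
print(R.from_rotvec(robot.read_state()["orientation"]).as_matrix().round(3))
E
```

```text
cent [ 0.5186 -0.0267  1.4223] [[-1.2, -0.1], [-0.1, -0.1], [-0.5, 0.3], [-0.2, -0.2], [0.3, 1.3], [0.3, -1.6], [-0.5, -0.9], [0.1, -0.4], [1.4, -1.1], [0.2, 0.3]]
tray [ 0.5231 -0.3492  0.1749] [[-0.6, -0.3], [0.0, -0.9], [0.6, 0.8], [-0.8, 0.4], [-0.5, -0.9], [1.1, -0.8]]
jar [ 0.4709 -0.0025] [-0.1 -0.2  0.3]
jar in cent 0.016902680830431668 0.05073750766252177
hinge [[0.5348 0.0821 0.1005]] handle [[ 0.5045 -0.1207  0.15  ]]
[[ 0.895  0.446 -0.001]
 [ 0.446 -0.895  0.002]
 [ 0.    -0.002 -1.   ]]
```

Call:
apply_moves([
  [0, 0, -0.5],
  [0, 0, -0.5],
  [0, 0, -0.5],
  [0, 0, 0],
  [1.0, -4.6, 0],
  [1.0, -4.6, 0],
  [1.0, -4.6, 0],
  [1.0, -4.6, 0],
], twist=[0.153, 0.153, 0.153, 0.153, 0, 0, 0, 0], gripper=9.3)

```text
t: 1.1
tool_pos: [0.3346, -0.3596, 0.2581]
orientation: [-3.132, 0.236, 0.001]
force: [0.8, -0.1, 0.6]
opening: 0.093
gripper_force: 0.0
```

```bash
cat > go.py <<'E'
# usage: go.py x y z [yaw of tool x, rad] : world target of TCP -> tool-frame cm and twist
import sys,numpy as np
from plant import robot
from scipy.spatial.transform import Rotation as R
s=robot.read_state();M=R.from_rotvec(s["orientation"]).as_matrix()
a=list(map(float,sys.argv[1:]));yaw=np.arctan2(M[1,0],M[0,0])
print("t",round(s["t"],2),"pos",s["tool_pos"].round(4),"yaw",round(yaw,4),"F",s["force"].round(1),"open",round(s["opening"],4),"grip",round(s["gripper_force"],1),"q",s["q"].round(2))
if len(a)>2: print("delta cm now",(100*M.T@(np.array(a[:3])-s["tool_pos"])).round(2))
if len(a)>3: print("twist",round(yaw-a[3],3))
E
python3 go.py 0.471 -0.0025 0.26 -0.1485
```

```text
t 1.1 pos [ 0.3346 -0.3596  0.2581] yaw -0.1505 F [ 0.8 -0.1  0.6] open 0.093 grip 0.0 q [-0.93 -0.17  1.76  0.    1.55  0.8 ]
delta cm now [  8.13 -37.35  -0.17]
twist -0.002
```

Call:
apply_moves([
  [1.1, -5, 0],
  [1.1, -5, 0],
  [1.1, -5, 0],
  [1.1, -5, 0],
  [1.1, -5, 0],
  [1.1, -5, 0],
  [1.1, -5, 0],
  [0.4, -2.3, 0],
], twist=[0, 0, 0, 0, 0, 0, 0, 0])

```text
t: 2.1
tool_pos: [0.4705, -0.002, 0.2582]
orientation: [-3.132, 0.232, 0.001]
force: [-0.0, -0.5, 0.1]
opening: 0.0932
gripper_force: 0.0
```

```bash
python3 go.py 0.471 -0.0025 0.151 -0.1485
```

```text
t 2.1 pos [ 0.4705 -0.002   0.2582] yaw -0.1478 F [-0.  -0.5  0.1] open 0.0932 grip 0.0 q [-0.11 -0.23  1.81  0.    1.56  1.6 ]
delta cm now [ 0.06  0.04 10.72]
twist 0.001
```

Call:
apply_moves([
  [0, 0, 3],
  [0, 0, 3],
  [0, 0, 3],
  [0, 0, 1.7],
  [0, 0, 0],
], twist=[0, 0, 0, 0, 0])

```text
t: 2.72
tool_pos: [0.4693, -0.0044, 0.1504]
orientation: [-3.133, 0.236, 0.005]
force: [0.2, 0.0, 0.7]
opening: 0.0932
gripper_force: 0.0
```

Call:
apply_moves([
  [0, 0, 0],
  [0, 0, 0],
  [0, 0, 0],
  [0, 0, 0],
  [0, 0, 0],
  [0, 0, 0],
], twist=[0, 0, 0, 0, 0, 0], gripper=4.5, squeeze=15)

```text
t: 3.48
tool_pos: [0.4706, -0.0042, 0.1521]
orientation: [-3.132, 0.235, -0.001]
force: [-0.4, 3.6, 3.7]
opening: 0.0531
gripper_force: 15.0
```

Call:
apply_moves([
  [0, 0, -1],
  [0, 0, -2],
  [0, 0, -2.5],
  [0, 0, -2.5],
  [0, 0, -2],
  [0, 0, 0],
], twist=[0, 0, 0, 0, 0, 0])

```text
t: 4.22
tool_pos: [0.4711, -0.0049, 0.2533]
orientation: [3.132, -0.236, 0.004]
force: [-1.1, -0.0, -2.6]
opening: 0.0534
gripper_force: 15.0
```

```bash
python3 go.py 0.5231 -0.3492 0.252 -0.1485
```

```text
t 4.22 pos [ 0.4711 -0.0049  0.2533] yaw -0.1504 F [-1.1 -0.  -2.6] open 0.0534 grip 15.0 q [-0.12 -0.23  1.82 -0.    1.55  1.6 ]
delta cm now [10.3  33.26  0.17]
twist -0.002
```

Call:
apply_moves([
  [0.7, 2, 0],
  [1, 4, 0],
  [1.5, 5, 0],
  [1.7, 5.5, 0],
  [1.7, 5.5, 0],
  [1.5, 5, 0],
  [1.2, 4, 0],
  [1.0, 2.3, 0],
], twist=[0, 0, 0, 0, 0, 0, 0, 0])

```text
t: 5.22
tool_pos: [0.5212, -0.3512, 0.2493]
orientation: [-3.131, 0.239, 0.005]
force: [-0.5, 0.7, -3.3]
opening: 0.0532
gripper_force: 15.0
```

```bash
python3 go.py 0.5231 -0.3492 0.048 -0.1485
```

```text
t 5.22 pos [ 0.5212 -0.3512  0.2493] yaw -0.1522 F [-0.5  0.7 -3.3] open 0.0532 grip 15.0 q [-0.67  0.21  1.39 -0.    1.55  1.05]
delta cm now [ 0.21 -0.21 20.13]
twist -0.004
```

Call:
apply_moves([
  [0, 0, 3],
  [0, 0, 4],
  [0, 0, 4],
  [0, 0, 4],
  [0, 0, 3],
  [0, 0, 1.5],
  [0, 0, 0],
  [0, 0, 0],
], twist=[0, 0, 0, 0, 0, 0, 0, 0])

```text
t: 6.22
tool_pos: [0.5232, -0.3498, 0.0581]
orientation: [3.132, -0.236, 0.003]
force: [0.2, -0.3, -2.5]
opening: 0.0534
gripper_force: 15.0
```

Call:
apply_moves([
  [0, 0, 0.2],
  [0, 0, 0.2],
  [0, 0, 0],
], twist=[0, 0, 0])

```text
t: 6.6
tool_pos: [0.5224, -0.3492, 0.0528]
orientation: [3.133, -0.236, 0.0]
force: [-0.4, 0.5, -3.2]
opening: 0.0532
gripper_force: 15.0
```

Call:
apply_moves([
  [0, 0, 0.2],
  [0, 0, 0.1],
  [0, 0, 0.1],
  [0, 0, 0],
], twist=[0, 0, 0, 0])

```text
t: 7.1
tool_pos: [0.5223, -0.3491, 0.0485]
orientation: [-3.133, 0.236, 0.0]
force: [-0.3, -0.8, -2.6]
opening: 0.0529
gripper_force: 15.0
```

Call:
apply_moves([
  [0, 0, 0.1],
  [0, 0, 0.1],
  [0, 0, 0],
], twist=[0, 0, 0])

```text
t: 7.48
tool_pos: [0.5225, -0.3493, 0.0476]
orientation: [3.133, -0.236, 0.0]
force: [-3.7, 2.7, 5.3]
opening: 0.0537
gripper_force: 15.0
```

Call:
apply_moves([
  [0, 0, 0],
  [0, 0, 0],
  [0, 0, 0],
  [0, 0, 0],
  [0, 0, 0],
  [0, 0, 0],
], twist=[0, 0, 0, 0, 0, 0], gripper=9.3)

```text
t: 8.22
tool_pos: [0.5224, -0.3492, 0.0466]
orientation: [-3.133, 0.236, 0.0]
force: [-0.6, -0.1, -0.2]
opening: 0.0933
gripper_force: 0.0
```

Call:
apply_moves([
  [0, 0, -1],
  [0, 0, -3],
  [0, 0, -4],
  [0, 0, -4],
  [0, 0, -4],
  [0, 0, -4],
  [0, 0, -2],
  [0, 0, 0],
], twist=[0, 0, 0, 0, 0, 0, 0, 0])

```text
t: 9.22
tool_pos: [0.5231, -0.3497, 0.2686]
orientation: [3.131, -0.236, 0.005]
force: [0.0, -0.0, 0.5]
opening: 0.0931
gripper_force: 0.0
```

```bash
python3 go.py 0.5045 -0.1207 0.25 -0.1485; python3 - <<'E'
from h import *
from plant import robot
c=robot.read_camera("side");im=cv2.cvtColor(c["frame"],cv2.COLOR_RGB2BGR)[130:270,230:430]
cv2.imwrite("pics/c3.png",cv2.resize(np.clip(im*1.6,0,255).astype(np.uint8),(800,560),interpolation=cv2.INTER_CUBIC))
E
```

```text
t 9.22 pos [ 0.5231 -0.3497  0.2686] yaw -0.1502 F [ 0.  -0.   0.5] open 0.0931 grip 0.0 q [-0.67  0.2   1.37  0.    1.57  1.05]
delta cm now [ -5.27 -22.37   1.8 ]
twist -0.002
```

View pics/c3.png

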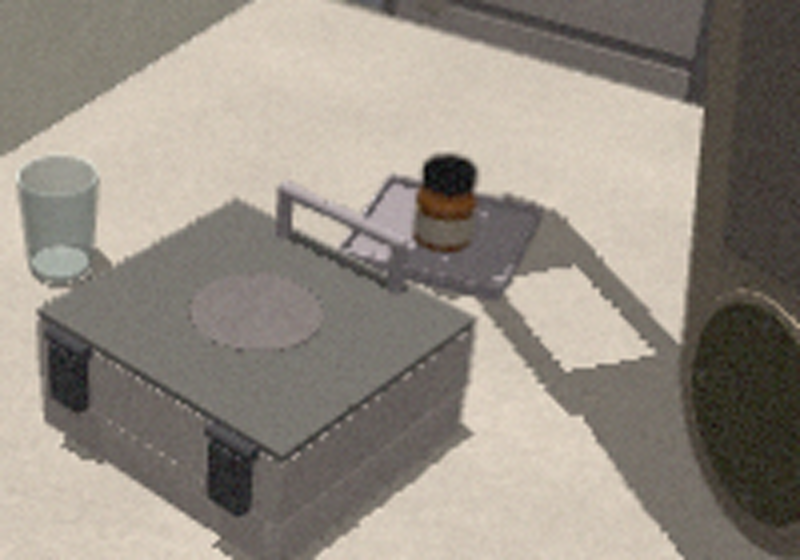

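The jar stands upright in the tray, at crop (445,205), and the lid is clear. Next I'll grip the handle bar.

Call:
apply_moves([
  [-1.0, -4, 0],
  [-1.2, -5, 0],
  [-1.2, -5, 0],
  [-1.0, -5, 0],
  [-0.9, -3.4, 0],
  [0, 0, 0],
  [0, 0, 4],
  [0, 0, 4],
], twist=[0, 0, 0, 0, 0, 0, 0, 0], gripper=5)

```text
t: 10.28
tool_pos: [0.503, -0.1205, 0.1844]
orientation: [3.133, -0.236, -0.002]
force: [-0.1, 0.2, -1.2]
opening: 0.0497
gripper_force: 0.0
```

```bash
python3 go.py 0.5045 -0.1207 0.156 -0.1485
```

```text
t 10.28 pos [ 0.503  -0.1205  0.1844] yaw -0.1505 F [-0.1  0.2 -1.2] open 0.0497 grip 0.0 q [-0.33 -0.06  1.79 -0.    1.41  1.39]
delta cm now [ 0.15 -0.    2.84]
twist -0.002
```

Call:
apply_moves([
  [0, 0, 2],
  [0, 0, 1],
  [0, 0, 0],
  [0, 0, 0],
], twist=[0, 0, 0, 0])

```text
t: 10.78
tool_pos: [0.5041, -0.1202, 0.1576]
orientation: [3.132, -0.236, 0.002]
force: [0.1, 0.1, 0.4]
opening: 0.0497
gripper_force: 0.0
```

Call:
apply_moves([
  [0, 0, 0],
  [0, 0, 0],
  [0, 0, 0],
  [0, 0, 0],
  [0, 0, 0],
  [0, 0, 0],
], twist=[0, 0, 0, 0, 0, 0], gripper=0.5, squeeze=8)

```text
t: 11.52
tool_pos: [0.5034, -0.1203, 0.1567]
orientation: [3.132, -0.236, 0.0]
force: [-0.6, -3.6, -0.3]
opening: 0.012
gripper_force: 8.0
```

```bash
python3 go.py; python3 - <<'E'
import numpy as np
# handle path relative to closed, cent x / z ; tool y = -cent x, tool z = down
th=np.linspace(0,1.78,25);x=-.205*np.cos(th)+.05*np.sin(th);z=.205*np.sin(th)+.05*np.cos(th)
print(np.c_[th[1:],-100*np.diff(x),-100*np.diff(z)].round(2).tolist())
E
```

```text
t 11.53 pos [ 0.5034 -0.1203  0.1567] yaw -0.1505 F [-0.6 -3.6 -0.3] open 0.012 grip 8.0 q [-0.33 -0.03  1.82 -0.    1.36  1.39]
[[0.07, -0.43, -1.51], [0.15, -0.54, -1.47], [0.22, -0.64, -1.43], [0.3, -0.75, -1.37], [0.37, -0.85, -1.31], [0.45, -0.94, -1.25], [0.52, -1.03, -1.17], [0.59, -1.12, -1.1], [0.67, -1.2, -1.01], [0.74, -1.27, -0.92], [0.82, -1.33, -0.82], [0.89, -1.39, -0.72], [0.96, -1.44, -0.62], [1.04, -1.48, -0.51], [1.11, -1.51, -0.4], [1.19, -1.54, -0.28], [1.26, -1.56, -0.17], [1.34, -1.56, -0.05], [1.41, -1.56, 0.06], [1.48, -1.55, 0.18], [1.56, -1.54, 0.29], [1.63, -1.51, 0.41], [1.71, -1.48, 0.52], [1.78, -1.43, 0.63]]
```

Call:
apply_moves([
  [0, -0.4, -1.5],
  [0, -0.55, -1.45],
  [0, -0.65, -1.4],
  [0, -0.75, -1.4],
  [0, -0.85, -1.3],
  [0, -0.95, -1.25],
  [0, -1.05, -1.2],
  [0, -1.1, -1.1],
], twist=[0, 0, 0, 0, 0, 0, 0, 0])

```text
t: 12.52
tool_pos: [0.5125, -0.0593, 0.2647]
orientation: [3.129, -0.238, 0.001]
force: [-7.1, -10.7, 8.4]
opening: 0.0114
gripper_force: 8.0
```

```bash
python3 go.py; python3 - <<'E'
from h import *
from plant import robot
c=robot.read_camera("side");im=cv2.cvtColor(c["frame"],cv2.COLOR_RGB2BGR)[100:280,200:440]
cv2.imwrite("pics/c4.png",cv2.resize(np.clip(im*1.6,0,255).astype(np.uint8),(800,600),interpolation=cv2.INTER_CUBIC))
E
```

```text
t 12.53 pos [ 0.5125 -0.0593  0.2647] yaw -0.1518 F [ -7.1 -10.7   8.4] open 0.0114 grip 8.0 q [-0.21 -0.11  1.69 -0.    1.56  1.51]
```

View pics/c4.png

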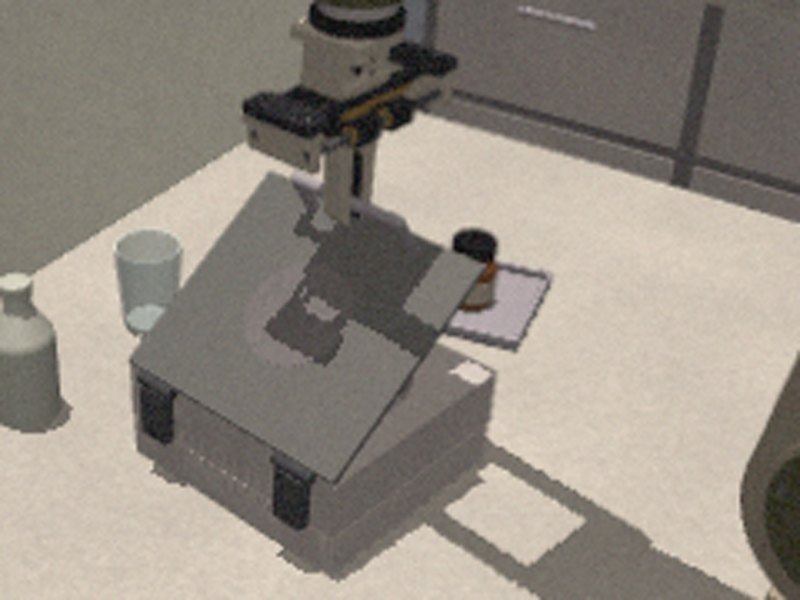

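The lid is up about 0.57 rad, held at crop (350,205), with the jar untouched at (473,270). The force points outward, so I'll let the path run slightly wider.

Call:
apply_moves([
  [-0.1, 0.2, -0.2],
  [-0.05, -1.1, -1.05],
  [-0.05, -1.2, -1.0],
  [0, -1.3, -0.9],
], twist=[0, 0, 0, 0])

```text
t: 13.08
tool_pos: [0.5165, -0.0225, 0.2936]
orientation: [-3.131, 0.235, -0.001]
force: [7.8, 1.4, -8.0]
opening: 0.0114
gripper_force: 8.0
```

Call:
apply_moves([
  [0.1, -1.35, -0.8],
  [0, -1.4, -0.7],
  [0, -1.45, -0.6],
  [0, -1.5, -0.5],
], twist=[0, 0, 0, 0])

```text
t: 13.58
tool_pos: [0.5249, 0.0338, 0.3192]
orientation: [-3.133, 0.235, 0.004]
force: [0.2, 1.1, -12.1]
opening: 0.0115
gripper_force: 8.0
```

```bash
cat > ang.py <<'E'
import numpy as np
from plant import robot
s=robot.read_state();p=s["tool_pos"]-[.5348,.0821,.1005];u=np.array([np.cos(1.4223),np.sin(1.4223)])
x=p[:2]@u;z=p[2]-.006;l=p[:2]@[-u[1],u[0]]
print("theta",np.arctan2(z,-x)-np.arctan2(.05,.205),"r mm",1e3*np.hypot(x,z),"(211)","lateral mm",1e3*l,"F",s["force"].round(1))
E
python3 ang.py
```

```text
theta 1.1040397477666815 r mm 218.27983470379218 (211) lateral mm 2.600123610688353 F [  0.2   1.1 -12.1]
```

Call:
apply_moves([
  [0, -1.5, 0.0],
  [0, -1.5, -0.1],
  [0, -1.5, -0.1],
  [0, -1.5, -0.05],
], twist=[0, 0, 0, 0])

```text
t: 14.08
tool_pos: [0.5352, 0.0928, 0.3239]
orientation: [-3.133, 0.236, -0.004]
force: [-0.4, -1.1, 1.2]
opening: 0.0119
gripper_force: 8.0
```

```bash
python3 ang.py
```

```text
theta 1.3803947590665793 r mm 217.6646952919339 (211) lateral mm 1.2136450473815148 F [-0.4 -1.1  1.2]
```

Call:
apply_moves([
  [0, -1.5, 0.05],
  [0, -1.5, 0.2],
  [0, -1.5, 0.3],
  [0, -1.4, 0.4],
  [0, 0, 0],
], twist=[0, 0, 0, 0, 0])

```text
t: 14.7
tool_pos: [0.5436, 0.1516, 0.3126]
orientation: [-3.132, 0.234, -0.0]
force: [2.7, 0.4, 0.4]
opening: 0.0118
gripper_force: 8.0
```

```bash
python3 ang.py
```

```text
theta 1.6591112078843608 r mm 217.70522174788417 (211) lateral mm 1.6240711098039937 F [2.7 0.4 0.4]
```

Call:
apply_moves([
  [0, -0.8, 0.25],
  [0, -0.8, 0.3],
  [0, -0.3, 0.1],
  [0, 0, 0],
], twist=[0, 0, 0, 0])

```text
t: 15.2
tool_pos: [0.5459, 0.1675, 0.3067]
orientation: [3.129, -0.238, -0.001]
force: [-0.6, -9.0, 2.4]
opening: 0.0116
gripper_force: 8.0
```

```bash
python3 ang.py
```

```text
theta 1.7377038585496898 r mm 217.93634179518392 (211) lateral mm 1.6434135033118586 F [-0.6 -9.   2.4]
```

Call:
apply_moves([
  [0, 0, 0],
  [0, 0, 0],
  [0, 0, 0],
], twist=[0, 0, 0], gripper=2.4)

```text
t: 15.58
tool_pos: [0.546, 0.1694, 0.3065]
orientation: [-3.132, 0.235, 0.001]
force: [0.0, 0.5, -0.3]
opening: 0.0239
gripper_force: 0.0
```

Call:
apply_moves([
  [0, 0, -0.5],
  [0, 0, -1.5],
  [0, 0, -2],
  [0, 0, -3],
  [0, 0, -3],
  [0, 0, 0],
], twist=[0, 0, 0, 0, 0, 0])

```text
t: 16.32
tool_pos: [0.5472, 0.1693, 0.4116]
orientation: [-3.131, 0.235, -0.011]
force: [0.6, 0.2, -0.2]
opening: 0.0237
gripper_force: 0.0
```

```bash
python3 go.py
```

```text
t 16.32 pos [0.5472 0.1693 0.4116] yaw -0.1502 F [ 0.6  0.2 -0.2] open 0.0237 grip 0.0 q [0.21 0.04 1.28 0.   1.81 1.93]
```

Call:
apply_moves([
  [0, 3, 0],
  [0, 5.5, 0],
  [0, 5.5, 0],
  [0, 5.5, 0],
  [0, 5.5, 0],
  [0, 5.5, 0],
  [0, 5.5, 0],
  [0, 4, 0],
], twist=[0, 0, 0, 0, 0, 0, 0, 0], gripper=0)

```text
t: 17.32
tool_pos: [0.4855, -0.2286, 0.4062]
orientation: [-3.133, 0.238, 0.001]
force: [0.3, 1.1, -0.3]
opening: -0.0001
gripper_force: 0.0
```

Call:
apply_moves([
  [0, 0, 0],
  [0, 0, 0],
  [0, 0, 0],
  [0, 0, 0],
  [0, 0, 0],
  [0, 0, 0],
  [0, 0, 0],
  [0, 0, 0],
], twist=[-0.175, -0.175, -0.175, -0.175, -0.175, -0.175, -0.175, -0.175])

```text
t: 18.32
tool_pos: [0.4862, -0.2264, 0.4062]
orientation: [-2.542, -1.845, 0.0]
force: [-0.5, -0.1, 0.2]
opening: 0.0007
gripper_force: 0.0
```

```bash
python3 go.py 0.5186 -0.0267 0.3 1.4223; python3 - <<'E'
from h import *
from plant import robot
ims=[]
for n,(a,b,w,h) in {"top":(200,160,140,130),"side":(210,110,140,130)}.items():
    c=robot.read_camera(n);pickle.dump(c,open(n+"1.pkl","wb"))
    im=cv2.cvtColor(c["frame"],cv2.COLOR_RGB2BGR)[b:b+h,a:a+w]
    im=np.clip(im*1.7,0,255).astype(np.uint8)
    ims.append(cv2.resize(im,(w*4,h*4),interpolation=cv2.INTER_CUBIC)[:,:] if 0 else cv2.resize(im,(400,372),interpolation=cv2.INTER_CUBIC))
cv2.imwrite("pics/c5.png",np.hstack(ims))
E
```

```text
t 18.32 pos [ 0.4862 -0.2264  0.4062] yaw 1.2556 F [-0.5 -0.1  0.2] open 0.0007 grip 0.0 q [-0.53 -0.05  1.38 -0.    1.81 -0.22]
delta cm now [19.98 -3.1  10.62]
twist -0.167
```

View pics/c5.png

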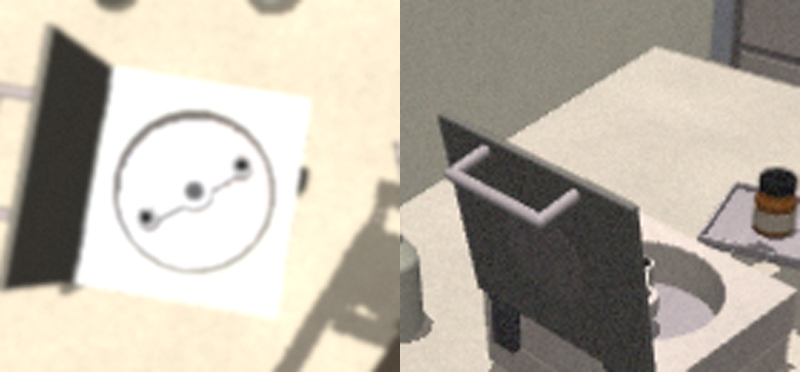

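The lid rests open on its stop and the jar stands in the tray. In the left half, the rotor hub is at (195,190), with carriers at (242,165) and (148,216).

```bash
python3 - <<'E'
from h import *
c=pickle.load(open("top1.pkl","rb"))
U=lambda x,y:(200+(x+.5)/2.857-.5,160+(y+.5)/2.862-.5)
h=back(c,[U(195,190)],.096)[0];k=back(c,[U(242,165),U(148,216)],.09)
rim=back(c,[U(115,187),U(274,190),U(195,112),U(195,272)],.1)
print("hub",h.round(4),"carr",k.round(4).tolist(),"mid",k.mean(0).round(4),"len",np.linalg.norm(k[0]-k[1]))
print("rim c",rim[:2,1].mean(),rim[2:,0].mean(),"d",rim[0,1]-rim[1,1],rim[2,0]-rim[3,0])
d=k[1]-k[0];print("angle rel cent x:",np.arctan2(d[1],d[0])-1.4223,"world",np.arctan2(d[1],d[0]))
E
```

```text
hub [ 0.5195 -0.0281  0.096 ] carr [[0.5481, -0.0795, 0.09], [0.4902, 0.023, 0.09]] mid [ 0.5191 -0.0282  0.09  ] len 0.11769668659185753
rim c -0.027236016754287662 0.5180796540709791 d 0.17336210044992045 0.17333789072407668
angle rel cent x: 0.662134907495092 world 2.084434907495092
```

Call:
apply_moves([
  [0, 0, 0],
  [3, 0.5, 2],
  [5, 0.5, 2],
  [5, 0.5, 2],
  [5, 0.5, 2],
  [3, 0.3, 2],
  [0, 0, 0],
], twist=[-0.167, 0, 0, 0, 0, 0, 0])

```text
t: 19.3
tool_pos: [0.5404, -0.0203, 0.3043]
orientation: [-2.384, -2.041, 0.004]
force: [0.3, -0.9, 0.8]
opening: 0.0002
gripper_force: 0.0
```

```bash
python3 go.py 0.558 -0.0051 0.089 1.4223
```

```text
t 19.3 pos [ 0.5404 -0.0203  0.3043] yaw 1.416 F [ 0.3 -0.9  0.8] open 0.0002 grip 0.0 q [-0.13 -0.04  1.56  0.    1.63  0.02]
delta cm now [ 1.77  1.59 21.52]
twist -0.006
```

Call:
apply_moves([
  [1.8, 1.6, 0],
  [0, 0, 4],
  [0, 0, 4],
  [0, 0, 4],
  [0, 0, 3],
  [0, 0, 0],
], twist=[-0.006, 0, 0, 0, 0, 0])

```text
t: 20.05
tool_pos: [0.558, -0.008, 0.1544]
orientation: [-2.38, -2.045, 0.006]
force: [0.5, -0.1, 0.2]
opening: 0.0003
gripper_force: 0.0
```

```bash
python3 go.py 0.558 -0.0051 0.089 1.4223; python3 - <<'E'
import numpy as np
p=-.9+.2*np.arange(38)
print(np.c_[p[1:],4.5*np.diff(np.cos(p)),-4.5*np.diff(np.sin(p))].round(2).tolist())
from h import *
from plant import robot
c=robot.read_camera("top");im=cv2.cvtColor(c["frame"],cv2.COLOR_RGB2BGR)[160:290,200:340]
cv2.imwrite("pics/c6.png",cv2.resize(np.clip(im*1.3,0,255).astype(np.uint8),(560,520),interpolation=cv2.INTER_CUBIC))
E
```

```text
t 20.05 pos [ 0.558  -0.008   0.1544] yaw 1.4195 F [ 0.5 -0.1  0.2] open 0.0003 grip 0.0 q [-0.11  0.08  1.71 -0.    1.36  0.05]
delta cm now [ 0.29 -0.01  6.54]
twist -0.003
[[-0.7, 0.64, -0.63], [-0.5, 0.51, -0.74], [-0.3, 0.35, -0.83], [-0.1, 0.18, -0.88], [0.1, 0.0, -0.9], [0.3, -0.18, -0.88], [0.5, -0.35, -0.83], [0.7, -0.51, -0.74], [0.9, -0.64, -0.63], [1.1, -0.76, -0.49], [1.3, -0.84, -0.33], [1.5, -0.89, -0.15], [1.7, -0.9, 0.03], [1.9, -0.88, 0.2], [2.1, -0.82, 0.37], [2.3, -0.73, 0.53], [2.5, -0.61, 0.66], [2.7, -0.46, 0.77], [2.9, -0.3, 0.85], [3.1, -0.13, 0.89], [3.3, 0.05, 0.9], [3.5, 0.23, 0.87], [3.7, 0.4, 0.81], [3.9, 0.55, 0.71], [4.1, 0.68, 0.59], [4.3, 0.78, 0.44], [4.5, 0.86, 0.28], [4.7, 0.89, 0.1], [4.9, 0.9, -0.08], [5.1, 0.86, -0.25], [5.3, 0.79, -0.42], [5.5, 0.69, -0.57], [5.7, 0.57, -0.7], [5.9, 0.42, -0.8], [6.1, 0.25, -0.86], [6.3, 0.07, -0.9], [6.5, -0.1, -0.89]]
```

View pics/c6.png

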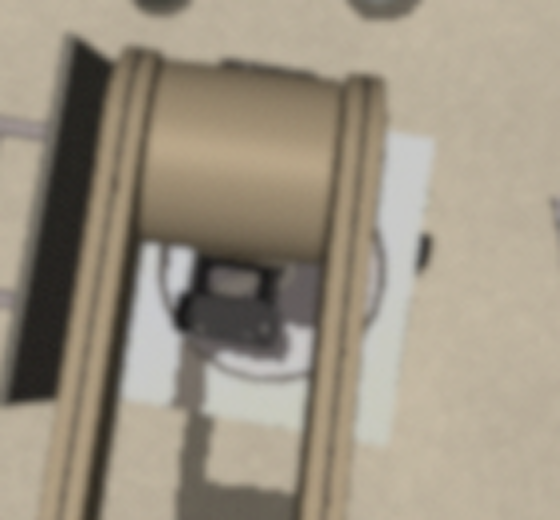

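The gripper hangs over the chamber at crop (240,310), between the arms, and the forearm is clear of the lid. I'll lower it into the gap.

Call:
apply_moves([
  [0.3, 0, 0],
  [0, 0, 2],
  [0, 0, 2],
  [0, 0, 1.5],
  [0, 0, 1],
  [0, 0, 0],
], twist=[0, 0, 0, 0, 0, 0])

```text
t: 20.85
tool_pos: [0.5594, -0.0041, 0.0903]
orientation: [-2.378, -2.05, 0.002]
force: [0.2, 0.1, 0.2]
opening: 0.0007
gripper_force: 0.0
```

```bash
cat > pol.py <<'E'
import numpy as np
from plant import robot
s=robot.read_state();d=s["tool_pos"][:2]-[.519,-.0275]
print("r",np.hypot(*d).round(4),"phi",round(np.arctan2(d[1],d[0])-1.4223,3),"z",s["tool_pos"][2].round(4),"F",s["force"].round(1))
E
python3 pol.py
```

```text
r 0.0467 phi -0.897 z 0.0903 F [0.2 0.1 0.2]
```

Call:
apply_moves([
  [0.64, -0.63, 0],
  [0.51, -0.74, 0],
  [0.35, -0.83, 0],
  [0.18, -0.88, 0],
  [0, -0.9, 0],
  [-0.18, -0.88, 0],
  [-0.35, -0.83, 0],
  [-0.51, -0.74, 0],
], twist=[0, 0, 0, 0, 0, 0, 0, 0])

```text
t: 21.85
tool_pos: [0.497, 0.0114, 0.0917]
orientation: [2.38, 2.051, 0.0]
force: [0.9, -0.2, -0.2]
opening: 0.0004
gripper_force: 0.2
```

```bash
python3 pol.py
```

```text
r 0.0447 phi 0.662 z 0.0917 F [ 0.9 -0.2 -0.2]
```

Call:
apply_moves([
  [-0.64, -0.63, 0],
  [-0.76, -0.49, 0],
  [-0.84, -0.33, 0],
  [-0.89, -0.15, 0],
  [-0.9, 0.03, 0],
  [-0.88, 0.2, 0],
  [-0.82, 0.37, 0],
  [-0.73, 0.53, 0],
], twist=[0, 0, 0, 0, 0, 0, 0, 0])

```text
t: 22.85
tool_pos: [0.4837, -0.0522, 0.0916]
orientation: [-2.38, -2.051, 0.0]
force: [-0.7, 0.9, -0.8]
opening: 0.0004
gripper_force: 0.2
```

```bash
python3 pol.py
```

```text
r 0.0431 phi -3.954 z 0.0916 F [-0.7  0.9 -0.8]
```

Call:
apply_moves([
  [-0.65, 0.66, 0],
  [-0.5, 0.77, 0],
  [-0.35, 0.85, 0],
  [-0.15, 0.89, 0],
  [0.05, 0.9, 0],
  [0.23, 0.87, 0],
  [0.4, 0.81, 0],
  [0.55, 0.71, 0],
], twist=[0, 0, 0, 0, 0, 0, 0, 0])

```text
t: 23.85
tool_pos: [0.5472, -0.0648, 0.0915]
orientation: [-2.379, -2.051, 0.0]
force: [-1.7, 0.4, -0.2]
opening: 0.0006
gripper_force: 0.3
```

```bash
python3 pol.py
```

```text
r 0.0468 phi -2.345 z 0.0915 F [-1.7  0.4 -0.2]
```

Call:
apply_moves([
  [0.68, 0.57, 0],
  [0.78, 0.42, 0],
  [0.86, 0.26, 0],
  [0.89, 0.08, 0],
  [0.9, -0.1, 0],
  [0.86, -0.25, 0],
  [0.79, -0.42, 0],
  [0.69, -0.57, 0],
], twist=[0, 0, 0, 0, 0, 0, 0, 0])

```text
t: 24.85
tool_pos: [0.5559, -0.0008, 0.0917]
orientation: [2.379, 2.051, 0.0]
force: [0.4, -1.2, -0.5]
opening: 0.0006
gripper_force: 0.2
```

```bash
python3 pol.py
```

```text
r 0.0455 phi -0.795 z 0.0917 F [ 0.4 -1.2 -0.5]
```

Call:
apply_moves([
  [0.44, -0.51, 0],
  [0.36, -0.57, 0],
  [0.27, -0.62, 0],
  [0.17, -0.65, 0],
  [0.06, -0.45, 0],
  [0.01, -0.45, 0],
  [-0.03, -0.3, 0],
  [-0.03, -0.15, 0],
], twist=[0, 0, 0, 0, 0, 0, 0, 0])

```text
t: 25.85
tool_pos: [0.5212, 0.0164, 0.0917]
orientation: [2.38, 2.051, 0.0]
force: [0.1, 0.8, -0.6]
opening: 0.0006
gripper_force: 0.2
```

```bash
python3 pol.py
```

```text
r 0.0439 phi 0.098 z 0.0917 F [ 0.1  0.8 -0.6]
```

Call:
apply_moves([
  [0, 0.4, 0],
  [0, 0.6, 0],
  [0, 0, -1],
  [0, 0, -3],
  [0, 0, -4],
  [0, 0, -5],
  [0, 0, -5],
  [0, 0, -4],
], twist=[0, 0, 0, 0, 0, 0, 0, 0])

```text
t: 26.85
tool_pos: [0.5315, 0.0149, 0.3149]
orientation: [2.378, 2.05, 0.003]
force: [0.6, -0.4, -1.5]
opening: 0.0002
gripper_force: 0.0
```

Call:
apply_moves([
  [-2, 0, -2],
  [-5, 0, 0],
  [-5, 0, 0],
  [-5, 0, 0],
  [-5, 0, 0],
  [-4, 0, 0],
  [0, 0, 0],
  [0, 0, 0],
], twist=[0, 0, 0, 0, 0, 0, 0, 0])

```text
t: 27.85
tool_pos: [0.493, -0.2419, 0.332]
orientation: [-2.38, -2.051, -0.001]
force: [-0.4, 0.1, -0.2]
opening: 0.0008
gripper_force: 0.0
```

```bash
python3 go.py; python3 - <<'E'
from h import *
from plant import robot
a=robot.read_camera("top")["frame"];
for i in range(10): b=robot.read_camera("top")["frame"]
print("diff rotor area",np.abs(a[185:260,235:300].astype(int)-b[185:260,235:300]).mean())
s=robot.read_camera("side")["frame"]
f=lambda im,x,y:cv2.resize(np.clip(cv2.cvtColor(im,cv2.COLOR_RGB2BGR)[y:y+130,x:x+140]*1.5,0,255).astype(np.uint8),(400,372),interpolation=cv2.INTER_CUBIC)
cv2.imwrite("pics/c7.png",np.hstack([f(b,200,160),f(s,210,110)]))
E
```

```text
t 27.85 pos [ 0.493  -0.2419  0.332 ] yaw 1.4224 F [-0.4  0.1 -0.2] open 0.0008 grip 0.0 q [-0.55 -0.03  1.49  0.    1.68 -0.4 ]
diff rotor area 0.4774017094017094
```

View pics/c7.png

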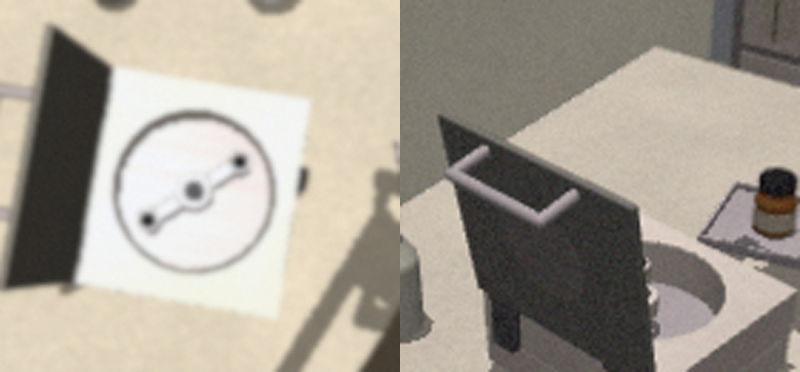

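The rotor is still, with carriers at left-half (240,160) and (148,219). That is about 0.6 rad ahead of where the pusher stopped, so its angle is about 6.95 rad. The lid is on its stop, the jar is upright, and the arm is clear, so I'm handing in.

```bash
python3 -c "
from plant import robot
print(robot.close_job())"
```

```text
the job is handed in; nothing more can be done
None
```

I handed the job in at about 28 s of the 72 s limit; it gave no verdict back. My last pictures show the jar upright in the tray, the lid open on its stop, and the rotor still after one full anticlockwise turn (about 6.95 rad by my estimate). The arm is clear, and it never went near the rack, beaker or bottle.

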